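Lock the open column holder with its cam lever

TASK

Two column holders stand on the bench in front of the analyser; one is locked, the other is still open, with its lever crosswise and a gap between its two blocks. Turn the lever of the open holder a quarter turn clockwise (seen from above), fully home, so that its blocks are drawn tight together, and let go of it. Leave the lever of the other holder locked as it is.

Things in the scene. Friction and masses are not known exactly. Their poses are not given: they have to be found in the camera images.
- lever_open (a point): Black bar lever of the OPEN holder: 85 mm long, 12 thick, 36 high, at 53 to 89 mm above the bench, on a round steel hub (radius 22 mm, 8 high). It runs from 20 mm behind its vertical pivot to 65 mm in front. This point: on the pivot axis, mid-thickness, 77 mm above the bench; pinch the bar here from above and turn. x points along the bar to its long end (turns with it), z up.
- cam_open (a joint): Turn of that lever, rad: 0 = fully open (bar crosswise to the row of two blocks), 1.57 = fully home at a firm stop (bar in line with the row, long end pointing away from the grey block). It grows clockwise seen from above. It turns stiffly (0.15 N m) and stays where it is left.
- draw_open (a joint): How far the cam has drawn the open holder's grey sliding block (70 mm long, steel column in its top) to the fixed aluminium block that carries the lever (73 mm long), m: 0 = 12 mm gap, 0.012 = tight; 7.6 mm per rad of the lever. Blocks 70 mm wide, tops 45 mm above the bench (column 50), on a steel plate 190 x 100 x 8 mm fixed to the bench.
- cam_shut (a joint): Turn of the lever of the other, locked holder (same build and size, some 250 to 520 mm to one side), rad: 0 = fully home (bar in line with its blocks), growing anticlockwise seen from above to 1.57 = fully open. It starts at 0 and has to stay there.

How it is judged:
By the outcome, as a careful person would: the job done as asked, in the order asked, and still so for the second after the job is handed in, with the robot touching nothing.
It also fails if it takes over 29 s, if anything falls off the work surface, if the arm or the gripper's body presses on something with over 40 N, if the wrist force passes 120 N, or if a joint passes its speed limit or range.

ROBOT

A 7-joint arm with a two-finger parallel gripper is mounted at the origin on the work surface. World frame = base frame: x ahead of the robot, y to its left, z up, the work surface at z = 0. Lengths are in mm, angles in rad, forces in N, time in s.
With the tool pointing down it reaches from about 400 to 875 mm from the base axis. Payload 4.4 kg.
Tool frame: the origin (TCP) lies on the centre line of the jaws, within the pads' length; the fingertips stand 14 mm ahead of it and the grasp point (between the pads) lies 5 mm behind it; z points along the fingers, x is the direction in which the jaws open and shut, and the axes are right-handed (so a half turn about z gives the same grasp; the last joint's range is limited). The gripper opens to 85 mm and grips with 20 to 120 N. Pads are 22 mm wide; open, the fingers measure 114 mm over their backs; the gripper's body (76 mm by 85 mm) begins 54 mm behind the grasp point. The pads swing forward as they close: fully open they stand 13 mm farther back than shut.
Start: joints at [1.253, 0.628, 0.038, 1.517, -0.027, 0.996, -0.02], TCP at [161.973, -629.51, 245.313] pointing down, gripper open.
Joint ranges: [-3.06, 3.06], [-0.37, 2.12], [-1.25, 1.32], [0.18, 2.47], [-1.1, 4.24], [0.23, 1.98], [-2.94, 2.94]. Speed limits (rad/s): [2.57, 2.57, 3.14, 3.14, 3.14, 3.14, 3.14].

INTERFACE

Orientations are given as [roll, pitch, yaw] about the fixed x, y, z axes, in that order (R = Rz(yaw) Ry(pitch) Rx(roll)).
In Python, from cell import ctrl gives the robot as it stands.
- The arm moves only by the tool send_rows, never from a script. Its argument "commands" is a list of rows, each a list of 5 numbers: the finger opening in mm, from 0 to 85.4, then the shift along the tool's x, y, z in mm, then the turn about the tool's z in degrees. In form: [[grip, x, y, z, roll], ...]. A call has 1 to 5 rows; each row is the pose to reach, as a shift and turn from the pose measured when the call began, along the tool's axes at that moment; what a row does not reach only later rows make up. A row lasts 1/10 s, in which the tool goes at most 50 mm and 8.59 degrees, less where a joint would pass 70% of its speed; a pose out of reach is approached as far as the arm can. A call with a gripper value outside its range is refused whole. The fingers move at their own pace and stop on an object; the grip force is fixed at half the most. Time passes only in rows, so rows that repeat a pose let the fingers close. It gives the time, the measured TCP pose, the force and the opening at its end, in the units of the state.
- ctrl.read_state(): the state, without advancing time (a new reading comes with each control period).
- ctrl.get_image(name): name is "scene" or "top"; returns the picture (400x640x3 uint8, red, green, blue); there is no depth.
- ctrl.camera_params(name): a dict with "fx", "fy", "cx", "cy" (pixels), "cam_to_world" (4x4, takes a point from camera to world coordinates). Camera axes: x right, y down, z forward; pixel columns grow to the right and rows downward; lengths in mm; the calibration is good to about 2 mm. A picture is of the moment at which its call begins. camera_params takes no time and is no camera call.
- ctrl.finish_job(): hands the job in, once; it reports no verdict.
The state is a dict: "clock": time; "qpos": joint angles; "qd": joint speeds; "tau": joint torques, N m; "eef_pos": TCP position; "tool_rot": TCP orientation; "force": force on the tool from outside, world axes, zero at the start; "torque": the same for the moment, N m; "width": finger opening in mm.
Only numpy, scipy, OpenCV 4.12 (cv2) and the standard library are available. Lean on these libraries where they do the work, as an engineer would, in place of code of your own. Each camera call takes 0.05 s, during which the arm holds its last target.

## Working session

There is one attempt and no reset: what is moved stays moved. The work goes in short steps, Python scripts to look and compute and a tool call to move; the robot and the scene stay as the last step left them, time stands still between calls to the robot, and variables do not carry over. Pictures are saved under pics/ and viewed, and the job is handed in when it is done.

Besides the shell and the picture viewer there is one more tool, called after "Emit:" as name(argument=value, ...) on one line, values as JSON. send_rows: Moves the arm, as the interface text tells. Its arguments: {"type":"object","properties":{"commands":{"type":"array"}},"required":["commands"]}

```bash
mkdir -p pics
python3 - <<'E'
from cell import ctrl
import cv2,numpy as np
s=ctrl.read_state();print(s)
for n in("scene","top"):
    im=ctrl.get_image(n);cv2.imwrite(f"pics/{n}0.png",im[:,:,::-1]);p=ctrl.camera_params(n);print(n,p["fx"],p["fy"],p["cx"],p["cy"],np.round(p["cam_to_world"],3).tolist())
E
```

```text
{'clock': 0.0, 'qpos': array([ 1.25320565,  0.629358  ,  0.03844228,  1.51837402, -0.02704759,
        0.99631947, -0.02001811]), 'qd': array([ 9.15532547e-05,  6.43163835e-04,  1.48637258e-03, -4.88199537e-04,
       -1.66643594e-03,  5.25877154e-04, -8.58790855e-05]), 'tau': array([-3.63999670e-04, -5.63410485e+01,  1.22645460e+00, -1.93440682e+01,
        1.10993240e-02,  1.05964343e-02,  4.96784438e-06]), 'eef_pos': array([ 161.82877076, -628.90236832,  244.37945446]), 'tool_rot': array([-3.14157955e+00,  1.94141911e-03, -1.31905005e+00]), 'force': array([-0.4797934 , -0.09998158, -0.34547568]), 'torque': array([-0.05420733, -0.0287974 ,  0.01014376]), 'width': 85.49668808159817}
scene 445.05626116508626 445.05626116508626 318.3772316468938 199.4465087748011 [[0.222, 0.647, -0.73, 1228.856], [0.975, -0.136, 0.177, -163.527], [0.015, -0.751, -0.661, 688.736], [0.0, 0.0, 0.0, 1.0]]
top 462.60385725197807 462.60385725197807 320.27428246496714 199.31799416626592 [[0.014, -0.999, 0.043, 494.759], [-1.0, -0.015, -0.009, -17.648], [0.01, -0.042, -0.999, 1034.835], [0.0, 0.0, 0.0, 1.0]]
```

```bash
ls -R . | head -30
```

```text
.:
pics

./pics:
scene0.png
top0.png
```

View pics/scene0.png

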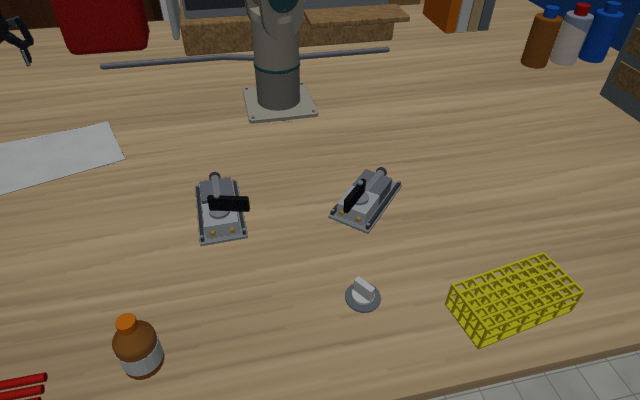

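View pics/top0.png

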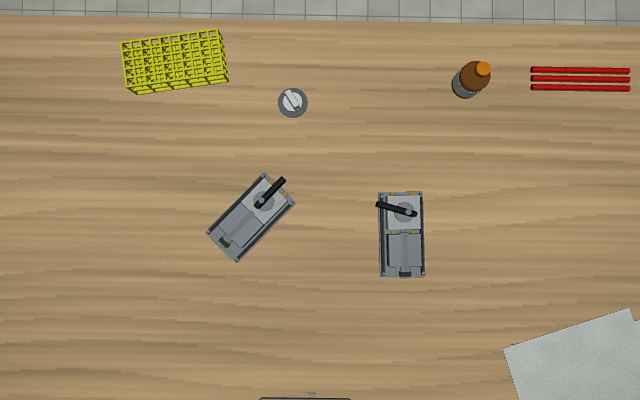

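The open holder is on the right in the top view: lever around (397,209), long end to the left (+y), gap in its blocks at row 232. In the scene view its lever is at (228,203). The locked holder is on the left in the top view, around (255,210).

Run:
```python
import cv2,numpy as np
a=cv2.imread("pics/top0.png")[170:290,350:450];b=cv2.imread("pics/scene0.png")[160:250,180:270]
cv2.imwrite("pics/z0.png",np.hstack([cv2.resize(a,(400,480),interpolation=2)[:450],cv2.resize(b,(400,400),interpolation=2)[:450] if 0 else cv2.resize(b,(400,450),interpolation=2)]))
for n,r in(("top0",(170,290,350,450)),("scene0",(160,250,180,270))):
    g=cv2.imread(f"pics/{n}.png").max(2)[r[0]:r[1],r[2]:r[3]]
    m=(g<45).astype(np.uint8)
    k,l,st,c=cv2.connectedComponentsWithStats(m)
    for i in range(1,k):
        if st[i,4]>30:
            cn=cv2.findContours((l==i).astype(np.uint8),0,2)[0][0]
            rc=cv2.minAreaRect(cn);print(n,st[i],(cv2.boxPoints(rc)+[r[2],r[0]]).round(1).tolist())
```

```text
top0 [ 26  28  41  19 225] [[373.2, 210.4], [378.3, 197.0], [416.8, 211.9], [411.6, 225.2]]
top0 [37 64  2 31 37] [[387.0, 234.0], [388.0, 234.0], [388.0, 264.0], [387.0, 264.0]]
scene0 [ 27  35  42  17 592] [[206.5, 209.8], [207.1, 194.8], [248.5, 196.4], [247.9, 211.4]]
```

View pics/z0.png

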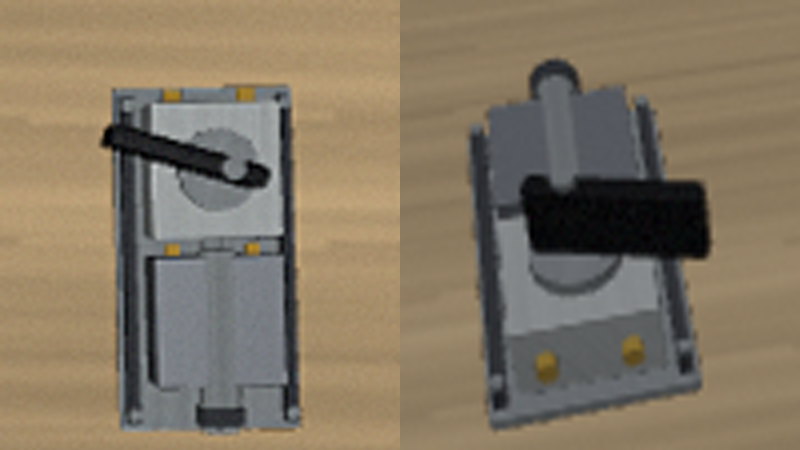

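Run:
```python
import cv2,numpy as np
a=cv2.imread("pics/top0.png")[195:225,370:425];b=cv2.imread("pics/scene0.png")[185:225,200:255]
f=lambda i,k:cv2.resize(np.clip((i/255.)**.45*255,0,255).astype(np.uint8),None,fx=k,fy=k,interpolation=0)
A=f(a,10);B=f(b,7)
cv2.imwrite("pics/z1.png",A);cv2.imwrite("pics/z2.png",f(b,10))
```

```text
(no output)
```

View pics/z1.png

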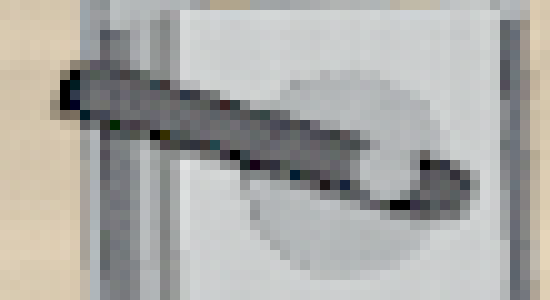

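View pics/z2.png

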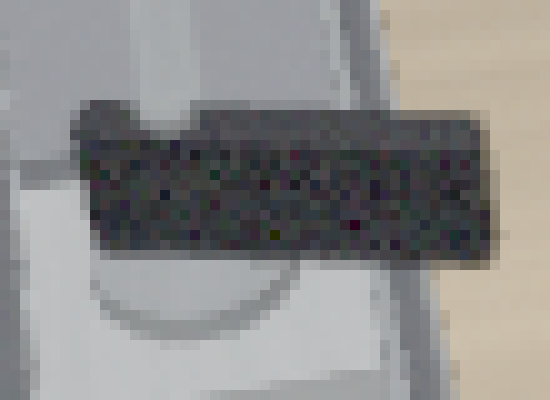

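```bash
cat > h.py <<'E'
from cell import ctrl
import numpy as np
def ray(n,u,v):
    p=ctrl.camera_params(n);T=np.array(p["cam_to_world"])
    d=T[:3,:3]@[(u-p["cx"])/p["fx"],(v-p["cy"])/p["fy"],1];return T[:3,3],d/np.linalg.norm(d)
def plane(n,u,v,z):
    o,d=ray(n,u,v);return o+d*(z-o[2])/d[2]
def tri(a,b):
    o1,d1=ray("top",*a);o2,d2=ray("scene",*b)
    s=np.linalg.lstsq(np.c_[d1,-d2],o2-o1,rcond=None)[0]
    p,q=o1+s[0]*d1,o2+s[1]*d2;return (p+q)/2,np.linalg.norm(p-q)
E
python3 - <<'E'
from h import *
P={"long":((378,203.6),(248.3,198.3)),"short":((417,213.8),(208,198)),"pin":((409,212.2),(216.5,197.7))}
for k,(a,b) in P.items():
    t,e=tri(a,b);print(k,t.round(1),round(e,1),plane("top",*a,89).round(1),plane("scene",*b,89).round(1))
L=plane("top",378,203.6,89);S=plane("top",417,213.8,89);print(np.linalg.norm(L-S),np.degrees(np.arctan2(*(L-S)[1::-1])), S+(L-S)*20/85)
LS=plane("scene",248.3,198.3,89);SS=plane("scene",208,198,89);print(np.linalg.norm(LS-SS),np.degrees(np.arctan2(*(LS-SS)[1::-1])), SS+(LS-SS)*20/85)
# row direction: plate corners in top
for c in((378,192),(422,191),(381,277),(425,276)):print(plane("top",*c,8).round(1))
# hub centre z~53 : zoom centre
print("hub",plane("top",404.5,212.4,53))
E
```

```text
long [ 528.4 -143.6   84.8] 3.5 [ 528.  -144.8   89. ] [ 533.7 -142.1   89. ]
short [ 508.5 -224.3   83.2] 3.6 [ 508.2 -224.9   89. ] [ 516. -222.   89.]
pin [ 511.6 -207.5   83.7] 4.1 [ 511.3 -208.5   89. ] [ 518.6 -205.1   89. ]
82.54829241693692 76.15984493449821 [ 512.88688916 -206.06982729   89.        ]
81.85630451098147 77.50255955387026 [ 520.16949678 -203.16774447   89.        ]
[ 556.7 -155.4    8. ]
[ 560.3 -253.6    8. ]
[ 368.7 -163.7    8. ]
[ 372.2 -261.1    8. ]
hub [ 511.35028288 -206.17818736   53.        ]
```

Pivot is about (513,-206). The bar measures 82–83 mm (85 given) and its top 84–85 mm (89 given), which is roughly calibration error. The bar's yaw is ≈76.5° and the row's is ≈2.5°, so about 74° clockwise is needed. Approaching high, starting with a part move to check the signs.

Emit:
send_rows(commands=[[85,-29,-40,0,-7],[85,-58,-80,0,-14],[85,-87,-121,0,-21],[85,-116,-162,0,-28],[85,-145,-200,0,-35]])

```text
clock: 0.6
eef_pos: [320.6, -436.7, 244.5]
tool_rot: [-3.14, 0.002, -0.703]
force: [1.1, -0.9, -0.2]
width: 85.1
```

```bash
cat >> h.py <<'E'
def go(tx,ty,tz,tyaw):
    s=ctrl.read_state();p=s["eef_pos"];r=s["tool_rot"]
    from scipy.spatial.transform import Rotation as Ro
    R=Ro.from_euler("xyz",r).as_matrix()
    d=R.T@(np.array([tx,ty,tz])-p)
    print("t",s["clock"],"pos",p.round(1),"rot",np.degrees(r).round(1),"w",round(s["width"],1),"F",s["force"].round(1),"T",s["torque"].round(2))
    print("shift",d.round(1),"roll",round(-((tyaw-np.degrees(r[2])+180)%360-180),1))
E
python3 -c "
from h import *
go(513,-206,245,-13.5)"
```

```text
t 0.6 pos [ 320.6 -436.7  244.5] rot [-1.799e+02  1.000e-01 -4.030e+01] w 85.1 F [ 1.1 -0.9 -0.2] T [-0.02 -0.05 -0.03]
shift [-2.300e+00 -3.004e+02 -1.000e-01] roll -26.8
```

Emit:
send_rows(commands=[[85,-1,-49,0,-7],[85,-1,-98,0,-14],[85,-2,-147,0,-21],[85,-2,-196,0,-27],[85,-2,-245,0,-27]])

```text
clock: 1.1
eef_pos: [478.1, -246.9, 244.7]
tool_rot: [-3.14, 0.001, -0.23]
force: [0.3, 0.0, -0.1]
width: 85.0
```

```bash
python3 -c "
from h import *
go(513,-206,130,-13.5)"
```

```text
t 1.1 pos [ 478.1 -246.9  244.7] rot [-1.799e+02  1.000e-01 -1.320e+01] w 85.0 F [ 0.3  0.  -0.1] T [-0.05 -0.08  0.03]
shift [ 24.8 -47.6 114.8] roll 0.3
```

Emit:
send_rows(commands=[[85,20,-40,15,0],[85,25,-48,55,0],[85,25,-48,100,0],[85,25,-48,115,0],[85,25,-48,115,0]])

```text
clock: 1.6
eef_pos: [511.2, -204.7, 126.9]
tool_rot: [-3.139, 0.008, -0.229]
force: [0.1, 0.0, 0.3]
width: 84.8
```

```bash
python3 -c "
from h import *
import cv2
a=ctrl.get_image('scene');b=ctrl.get_image('top')
cv2.imwrite('pics/a1.png',np.vstack([cv2.resize(a[130:270,150:320],(680,280*2)[0:2])[:560,:, ::-1]]))
cv2.imwrite('pics/a2.png',cv2.resize(b[160:290,340:460],None,fx=4,fy=4)[:,:,::-1])
go(513,-206,75,-13.5)"
```

```text
t 1.7 pos [ 513.6 -205.7  130. ] rot [-1.799e+02  1.000e-01 -1.320e+01] w 84.9 F [ 1.6 -0.4  0.3] T [-0.01 -0.02 -0.03]
shift [-0.4  0.6 55. ] roll 0.3
```

View pics/a1.png

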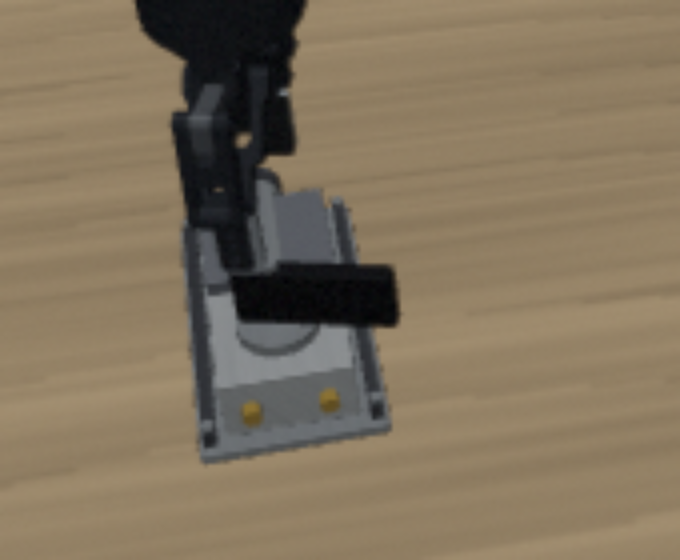

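View pics/a2.png

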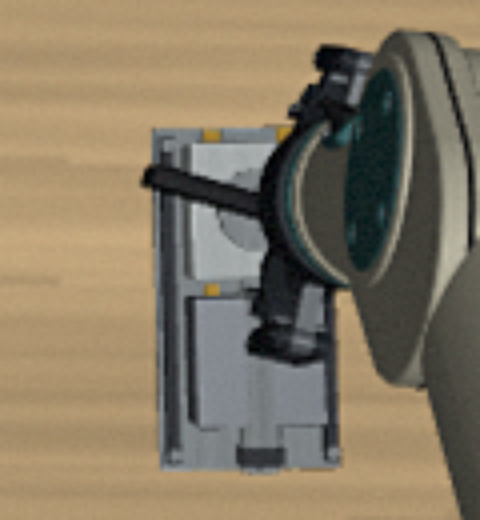

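The fingers straddle the bar on both sides (scene crop finger at (235,250), top crop fingers at (345,55) and (285,340), bar between). Descending, then closing.

Emit:
send_rows(commands=[[85,0,0,20,0],[85,0,0,40,0],[85,0,0,55,0],[85,0,0,55,0],[85,0,0,55,0]])

```text
clock: 2.2
eef_pos: [514.4, -206.0, 76.3]
tool_rot: [-3.14, -0.001, -0.23]
force: [-0.1, 0.6, -0.5]
width: 85.1
```

Emit:
send_rows(commands=[[50,0,0,0,0],[30,0,0,0,0],[18,0,0,0,0],[18,0,0,0,0],[18,0,0,0,0]])

```text
clock: 2.7
eef_pos: [514.5, -206.0, 76.5]
tool_rot: [-3.14, -0.001, -0.23]
force: [0.6, 0.1, 0.1]
width: 17.9
```

```bash
python3 -c "
from h import *
import cv2
a=ctrl.get_image('scene')
cv2.imwrite('pics/b1.png',cv2.resize(a[150:250,170:290],None,fx=6,fy=6)[:,:,::-1])
go(513,-206,75,-13.5)"
```

```text
t 2.75 pos [ 514.5 -206.    76.4] rot [-1.799e+02 -1.000e-01 -1.320e+01] w 18.4 F [-0.  -0.8  0.9] T [ 0.02 -0.04 -0.07]
shift [-1.4  0.3  1.4] roll 0.3
```

View pics/b1.png

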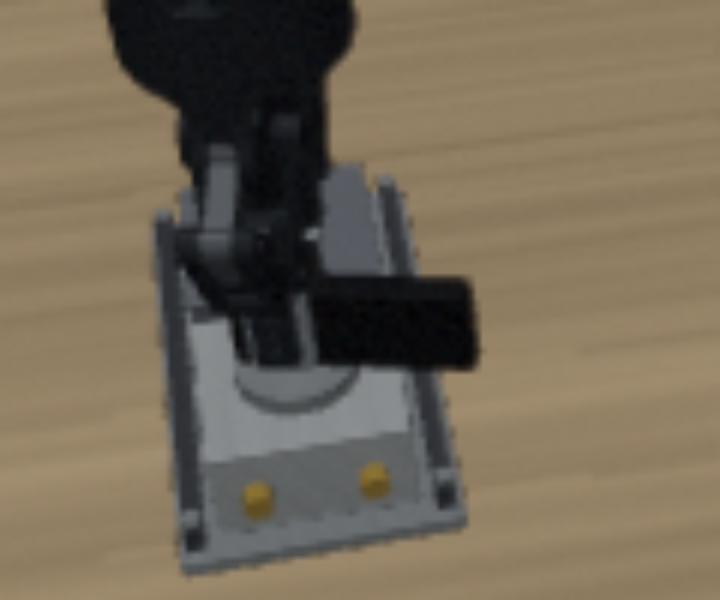

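The pads straddle the bar at its pivot (scene crop (270,330)) and nothing touches yet, with force ≈0. Closing.

Emit:
send_rows(commands=[[10,0,0,0,0],[6,0,0,0,0],[4,0,0,0,0],[4,0,0,0,0]])

```text
clock: 3.15
eef_pos: [512.9, -205.6, 76.4]
tool_rot: [-3.14, 0.002, -0.23]
force: [-3.2, 0.2, 5.0]
width: 10.9
```

```bash
python3 -c "
from h import *
go(513,-206,75,-13.5)"
```

```text
t 3.15 pos [ 512.9 -205.6   76.4] rot [-1.799e+02  1.000e-01 -1.320e+01] w 10.9 F [-3.2  0.2  5. ] T [ 0.23  0.66 -0.07]
shift [0.2 0.3 1.4] roll 0.3
```

Gripped: width 10.9, forces small. Turning clockwise (positive roll) in stages.

Emit:
send_rows(commands=[[4,0,0,0,5],[4,0,0,0,11],[4,0,0,0,17],[4,0,0,0,23],[4,0,0,0,23]])

```text
clock: 3.65
eef_pos: [513.2, -205.7, 76.5]
tool_rot: [-3.141, 0.002, -0.632]
force: [0.9, -0.2, -0.2]
width: 11.0
```

```bash
python3 -c "
from h import *
go(513,-206,76.4,-87.5)"
```

```text
t 3.65 pos [ 513.2 -205.7   76.5] rot [-1.80e+02  1.00e-01 -3.62e+01] w 11.0 F [ 0.9 -0.2 -0.2] T [-0.09 -0.13 -0.15]
shift [0.  0.3 0.1] roll 51.3
```

Forces are near zero and the lever torque is -0.15 N m, as the text says. Continuing.

Emit:
send_rows(commands=[[4,0,0,0,7],[4,0,0,0,14],[4,0,0,0,21],[4,0,0,0,28],[4,0,0,0,35]])

```text
clock: 4.15
eef_pos: [513.5, -206.1, 76.5]
tool_rot: [3.141, 0.001, -1.245]
force: [0.3, -1.3, -0.7]
width: 10.8
```

Emit:
send_rows(commands=[[4,0,0,0,4],[4,0,0,0,8],[4,0,0,0,12],[4,0,0,0,14],[4,0,0,0,14]])

```text
clock: 4.65
eef_pos: [513.5, -206.4, 76.5]
tool_rot: [3.141, 0.001, -1.488]
force: [-0.3, -1.1, 0.5]
width: 11.2
```

```bash
python3 -c "
from h import *
go(513,-206,76.4,-87.5)"
```

```text
t 4.65 pos [ 513.5 -206.4   76.5] rot [180.    0.  -85.3] w 11.2 F [-0.3 -1.1  0.5] T [-0.24 -0.13 -0.08]
shift [-0.4  0.4  0.1] roll 2.2
```

Emit:
send_rows(commands=[[4,0,0,0,2],[4,0,0,0,4],[4,0,0,0,4]])

```text
clock: 4.95
eef_pos: [513.3, -206.4, 76.5]
tool_rot: [3.141, 0.0, -1.556]
force: [-1.1, -1.1, 1.2]
width: 11.0
```

```bash
python3 -c "
from h import *
go(513,-206,76.4,-87.5)"
```

```text
t 4.95 pos [ 513.3 -206.4   76.5] rot [179.9   0.  -89.2] w 11.0 F [-1.1 -1.1  1.2] T [-0.3   0.12  0.79]
shift [-0.4  0.3  0.1] roll -1.7
```

Emit:
send_rows(commands=[[4,0,0,0,2],[4,0,0,0,3],[4,0,0,0,3]])

```text
clock: 5.25
eef_pos: [513.3, -206.4, 76.6]
tool_rot: [3.14, -0.0, -1.606]
force: [-1.2, -2.1, 1.9]
width: 11.0
```

```bash
python3 -c "
from h import *
go(513,-206,76.4,-87.5)"
```

```text
t 5.25 pos [ 513.3 -206.4   76.6] rot [179.9  -0.  -92. ] w 11.0 F [-1.2 -2.1  1.9] T [-0.41  0.17  1.8 ]
shift [-0.4  0.3  0.2] roll -4.5
```

At the stop: torque rose from ≈0 to 0.8 and then 1.8 N m while the tool turned past the expected home angle. Releasing and rising.

Emit:
send_rows(commands=[[30,0,0,0,0],[60,0,0,0,0],[85,0,0,0,0],[85,0,0,0,0],[85,0,0,0,0]])

```text
clock: 5.75
eef_pos: [513.2, -206.4, 76.5]
tool_rot: [3.14, -0.0, -1.607]
force: [0.7, -0.6, 0.4]
width: 82.2
```

Emit:
send_rows(commands=[[85,0,0,-30,0],[85,0,0,-70,0],[85,0,0,-115,0],[85,0,0,-160,0],[85,0,0,-170,0]])

```text
clock: 6.25
eef_pos: [515.9, -207.6, 251.6]
tool_rot: [-3.134, -0.003, -1.608]
force: [-0.7, -1.3, -0.2]
width: 85.0
```

```bash
python3 -c "
from h import *
go(300,-450,245,-75)"
```

```text
t 6.25 pos [ 515.9 -207.6  251.6] rot [-179.6   -0.2  -92.1] w 85.0 F [-0.7 -1.3 -0.2] T [-0.02  0.01 -0.03]
shift [250.2 206.9   5.8] roll -17.1
```

Emit:
send_rows(commands=[[85,36,29,0,0],[85,72,58,0,0],[85,108,87,0,0],[85,144,116,0,0],[85,180,145,0,0]])

```text
clock: 6.75
eef_pos: [362.9, -382.9, 250.6]
tool_rot: [-3.134, -0.002, -1.608]
force: [0.5, -1.3, -0.0]
width: 85.0
```

Emit:
send_rows(commands=[[85,30,25,0,0],[85,60,50,0,0],[85,70,60,0,0],[85,70,60,0,0],[85,70,60,0,0]])

```text
clock: 7.25
eef_pos: [301.3, -449.4, 249.8]
tool_rot: [-3.134, -0.0, -1.607]
force: [0.6, -0.2, -0.2]
width: 84.8
```

```bash
python3 -c "
from h import *
import cv2
a=ctrl.get_image('scene');b=ctrl.get_image('top')
cv2.imwrite('pics/c0.png',b[:,:,::-1])
f=lambda i:cv2.resize(np.clip((i/255.)**.6*255,0,255).astype(np.uint8),None,fx=5,fy=5,interpolation=2)[:,:,::-1]
cv2.imwrite('pics/c1.png',np.hstack([f(b[175:285,365:440]),f(a[155:265,180:260])]))
cv2.imwrite('pics/c2.png',np.hstack([f(b[160:270,200:300])[:,:400],f(a[155:240,320:410])]) if 0 else f(b[165:270,195:305]))
go(300,-450,245,-75)"
```

```text
t 7.35 pos [ 302.2 -448.9  250. ] rot [-179.6   -0.   -91.9] w 85.1 F [1.8 0.  0.6] T [-0.02  0.01  0.02]
shift [1.1 2.2 5. ] roll -16.9
```

View pics/c1.png

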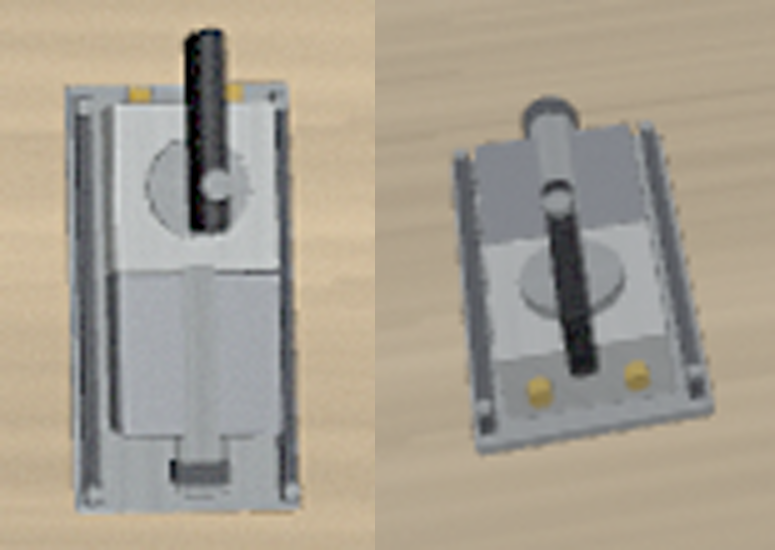

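View pics/c2.png

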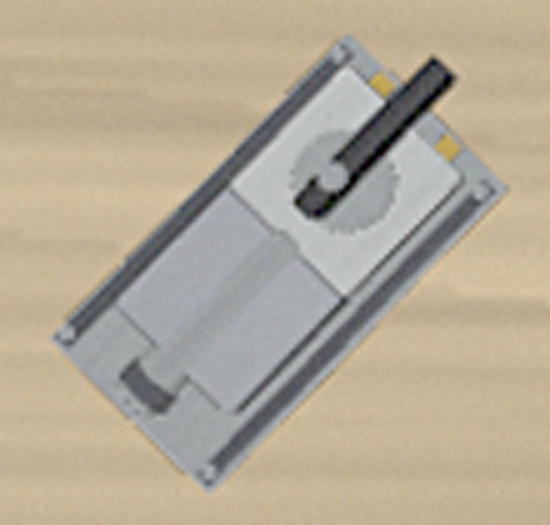

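The lever is now in line with the row (crop bar (207,35)–(212,228), parallel to the plate edges). The gap is closed at crop row 270, and the other lever is still in line with its blocks. Handing in.

```bash
python3 -c "
from h import *
print(ctrl.finish_job())"
```

```text
the job is handed in; nothing more can be done
None
```

The open holder's lever is turned clockwise to its stop and released, and the job was handed in at about 7.4 s on the clock.

- **Grip and turn:** I pinched the lever at its pivot, at about (513, -206) mm. I turned it until the torque rose from about 0 to 1.8 N m at the stop, then opened the fingers and moved the arm clear.
- **Last pictures:** The lever lies in line with the row, within about 0.5° by eye. Its long end points away from the grey block, and the gap is closed. The other holder's lever still looks in line with its blocks, and I never went near it.
- **Forces:** The force readings stayed at about 6 N or less.

Three checks did not quite agree with the text:
- **Lever height:** The two views put the top of the lever at 83–85 mm, against 89 given. The views missed each other by about 4 mm.
- **Starting angle:** The lever looked about 15° past crosswise before I touched it, so the turn was about 75° rather than a full 90°.
- **Turning torque:** The stated 0.15 N m resistance did not show clearly in the torque readings during the turn, only the rise at the stop.

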